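Dock the drive module and seat the splined rotor of a hairbrush cleaner

TASK

Set up the hairbrush cleaner: first slide the loose drive module along its track until it sits flush against the power dock, closing the gap. Then take the bristled rotor out of its stand by its finger tab, turn it until its four splines mesh with the cross-shaped socket on top of the module, slide it fully home against the spring and keep pressing: finish while still holding it down there, with the module still flush. Leave the comb and the tin in the middle where they are.

Things in the scene. Friction and masses are not known exactly. Their poses are not given: they have to be found in the camera images.
- dock: Fixed white power dock. Origin on the table surface, under the middle of the tower's front face; +x points into the tower, y across, z up. Tower: x 0 to 45 mm, 88 wide, 60 high. In front of it, from x = 0 to -180 mm, a track: a 4 mm thick, 100 mm wide plate between two fences (84 mm apart, tops 12 mm above the table). It stands left or right of the middle of the table, turned by up to about 20 degrees.
- module_center (a point): Middle of the loose grey drive module: a box 80 x 80 x 34 mm (0.6 kg, varying) lying on the track plate, its centre 21 mm above the table, free to slide along the dock's x with 2 mm play each side. Starts 25 to 55 mm short of the dock. The socket on its top reaches 68 mm above the table, its wall 15 mm in from the edges: a wide gripper can bump it. Axes as the dock's.
- module_face (a point): Middle of the module's far face, the one that must butt on the dock tower (40 mm in +x from the module's centre). Flush when its x in the dock's frame is 0.
- socket_mouth (a point): Centre of the mouth of the round steel socket (50 mm outside, 30 mm tall) in the middle of the module's top, 47 mm above the module's centre. Its cross-shaped opening has two slots, along this point's x and y, each 10 mm wide and 30 mm long, z up, open from above, 30 mm deep. The socket can turn stiffly about its z (0.06 N m) and starts turned at any angle; a quarter turn looks the same.
- ejector (a joint): Travel (m) of the spring-loaded pin (8 mm across) in the middle of the socket: 0 with nothing pressing, its top then 18 mm below the mouth; 0.008 when the rotor is fully home. It pushes back with 2.5 N at the start and 6.5 N at 0.008, so it lifts a rotor that is let go.
- rotor_tab (a point): Middle of the rotor's upright finger tab, where it is grasped: 30 mm long (this point's x), 14 mm thick (y), 46 mm tall; its lower end, 23 mm below, stands on a bristled drum 42 mm across. z runs up along the rotor. The rotor (0.13 kg, varying) starts upright in its stand, at any yaw; the tab's middle is then 85 mm above the table.
- rotor_shoulder (a point): Centre of the underside of the rotor's flange (42 mm across, 6 mm thick), 49 mm below the tab's middle. It rests on the stand's top at the start, and on the socket's mouth when the rotor is fully home. The drum, 20 mm tall, stands on the flange.
- rotor_tip (a point): Lower end of the rotor's stem, 26 mm below the shoulder. The stem is a cross of two ribs along the rotor's x and y (the tab's x and y), each 26 mm long and 6 mm thick; the lowest 4 mm are slimmer (20 mm by 4 mm). A quarter turn looks the same.
- rotor: The rotor as a whole; origin at its shoulder, axes as the tab's.
- stand: Fixed aluminium ring in which the rotor is parked: 64 mm outside, 33 mm hole, 36 mm tall; origin at the centre of its underside, on the table.
- tin: Closed aluminium tin, 64 mm across, 30 tall, in the middle, beyond the comb; origin under its centre. Leave alone.
- comb: Small walnut comb lying flat in the middle, between dock and stand: 110 mm along its x, 30 mm wide, 8 mm thick; origin under its centre. Leave alone.
There are look-alikes about, which are no part of the job. Of the things that look like the rotor, the smallest one is meant.

How it is judged:
By the outcome, as a careful person would: the job done as asked, in the order asked, and still so for the second after the job is handed in, while the arm keeps its last pose, push and grip.
It also fails if it takes over 58 s, if anything falls off the work surface, if the arm or the gripper's body presses on something with over 40 N, if the wrist force passes 120 N, or if a joint passes its speed limit or range.

ROBOT

A 7-joint arm with a two-finger parallel gripper is mounted at the origin on the work surface. World frame = base frame: x ahead of the robot, y to its left, z up, the work surface at z = 0. Lengths are in m, angles in rad, forces in N, time in s.
With the tool pointing down it reaches from about 0.4 to 0.875 m from the base axis. Payload 4.4 kg.
Tool frame: the origin (TCP) lies at the centre of the arm's flange, where the gripper is bolted on; the fingertips stand 173 mm ahead of it and the grasp point (between the pads) lies 155 mm ahead of it; y points along the fingers, z is the direction in which the jaws open and shut, and the axes are right-handed (so a half turn about y gives the same grasp; the last joint's range is limited). The gripper opens to 85 mm and grips with 20 to 120 N. Pads are 22 mm wide; open, the fingers measure 114 mm over their backs; the gripper's body (76 mm by 85 mm) begins 54 mm behind the grasp point. The pads swing forward as they close: fully open they stand 13 mm farther back than shut.
Start: joints at [1.04, 0.628, 0.038, 1.517, -0.027, 0.996, -0.02], TCP at [0.291, -0.581, 0.405] pointing down, gripper open.
Joint ranges: [-3.06, 3.06], [-0.37, 2.12], [-1.25, 1.32], [0.18, 2.47], [-1.1, 4.24], [0.23, 1.98], [-2.94, 2.94]. Speed limits (rad/s): [2.57, 2.57, 3.14, 3.14, 3.14, 3.14, 3.14].

INTERFACE

Orientations are given as [roll, pitch, yaw] about the fixed x, y, z axes, in that order (R = Rz(yaw) Ry(pitch) Rx(roll)).
In Python, from plant import * gives the robot as it stands.
- The arm moves only by the tool carry_out, never from a script. Its argument "series" is a list that holds one entry, the list of rows, each a list of 5 numbers: the closure in counts, from 0 (fully open) to 255 (shut), then the shift along the tool's x, y, z in cm, then the turn about the tool's y in rad. A call has 1 to 20 rows; each row is the pose to reach, as a shift and turn from the pose commanded when the call began, along the tool's axes at that moment; what a row does not reach only later rows make up. A row lasts 1/8 s, in which the tool goes at most 62.5 mm and 10.7 degrees, less where a joint would pass 70% of its speed; a pose out of reach is approached as far as the arm can. A call with a gripper value outside its range is refused whole. The fingers move at their own pace and stop on an object; "newtons" is the grip in N (left out, the last holds). Time passes only in rows, so rows that repeat a pose let the fingers close. It gives the time, the measured TCP pose, the force and the opening at its end, in the units of the state.
- read_state(): the state, without advancing time (a new reading comes with each control period).
- grab_frame(name): name is "side" or "top" or "wrist"; returns a dict with "pixels" (420x560x3 uint8, red, green, blue), "fovy" (degrees; the focal length in pixels is half the picture's height over the tangent of half this angle, whatever the lens; pixels are square), "cx", "cy" (the principal point, pixels), "R" (3x3) and "t" (3): a world point X has camera coordinates R X + t; the wrist camera has in their place "hand_eye" (4x4, takes a point from camera to tool coordinates, whose origin is the TCP and whose axes are the tool frame's). Camera axes: x right, y down, z forward; pixel columns grow to the right and rows downward; lengths in m; the calibration is good to about 2 mm. A picture is of the moment at which its call begins: read the wrist's pose just before it. There is no depth.
- finish_job(): hands the job in, once; it reports no verdict.
Trained networks look in a picture, given as the dict that the camera call returned (one of the last four; its "shot" number tells which), for a name from the list of things; names that differ only in an ending like _2 or _b are one class to them, and where a whole thing is asked for, a point or a joint stands for the part that bears it (a point fixed in the world has none). Each returns a list of dicts, best first, with "p" (0 to 1); they miss things now and then, are a little off and sometimes report something else, mostly with a low value. They report only what shows in the picture. A call takes as long as a camera call. They do not tell look-alikes from the thing itself.
- cut_out(picture, thing): "mask" (420x560 bool, what is visible of it) and "bbox" ([left, top, right, bottom] in pixels, round what is visible of it).
The state is a dict: "time": time; "qpos": joint angles; "qd": joint speeds; "joint_torque": joint torques, N m; "ee_pos": TCP position; "orientation": TCP orientation; "wrist_force": force on the tool from outside, world axes, zero at the start; "wrist_torque": the same for the moment, N m; "grip_width": finger opening in m.
Only numpy, scipy, OpenCV 4.12 (cv2) and the standard library are available. Lean on these libraries where they do the work, as an engineer would, in place of code of your own. Each camera call takes 0.05 s, during which the arm holds its last target. There are 200 camera calls.

## Working session

There is one attempt and no reset: what is moved stays moved. The work goes in short steps, Python scripts to look and compute and a tool call to move; the robot and the scene stay as the last step left them, time stands still between calls to the robot, and variables do not carry over. Pictures are saved under pics/ and viewed, about 8 in all and at most 12, crops included, and the job is handed in when it is done.

Besides the shell and the picture viewer there is one more tool, called after ">>>" by a JSON object that holds its "api" and its "payload", one argument or row to a line. carry_out: Moves the arm, as the interface text tells. Its arguments: {"type":"object","properties":{"series":{"type":"array","items":{"type":"array","items":{"type":"array","items":{"type":"number"}}}},"newtons":{"type":"number"}},"required":["series"]}

```bash
ls; mkdir -p pics; python3 - <<'E'
from plant import *
import cv2,numpy as np
s=read_state();print({k:np.round(v,3).tolist() for k,v in s.items()})
for n in ["side","top","wrist"]:
    f=grab_frame(n);cv2.imwrite(f"pics/{n}0.png",f["pixels"][:,:,::-1])
    print(n,{k:(np.round(v,4).tolist() if k!='pixels' else 0) for k,v in f.items()})
    for th in ["rotor","dock","module_center","stand","comb","tin","rotor_tab","socket_mouth"]:
        try: print(th,[(round(d["p"],2),d["bbox"]) for d in cut_out(f,th)])
        except Exception as e: print(th,e)
E
```

```text
pics
{'time': 0.0, 'qpos': [1.04, 0.629, 0.038, 1.518, -0.027, 0.996, -0.02], 'qd': [-0.001, 0.001, 0.001, 0.0, -0.001, -0.001, 0.001], 'joint_torque': [0.001, -56.34, 1.226, -19.344, 0.011, 0.01, -0.0], 'ee_pos': [0.291, -0.581, 0.404], 'orientation': [-1.573, 0.0, -2.677], 'wrist_force': [0.919, -1.077, 1.134], 'wrist_torque': [-0.012, 0.017, 0.012], 'grip_width': 0.086}
side {'pixels': 0, 'fovy': 57.7252, 'cx': 270.9623, 'cy': 210.1523, 'R': [[0.9888, -0.1489, 0.0136], [-0.1018, -0.7367, -0.6686], [0.1096, 0.6597, -0.7435]], 't': [-0.6499, 0.1384, 0.7642], 'shot': 1}
rotor [(0.89, [283.4, 131.8, 308.0, 183.1]), (0.79, [212.0, 109.9, 235.5, 162.6])]
dock [(0.94, [184.1, 265.5, 309.1, 328.5])]
module_center [(0.59, [214.8, 264.7, 264.5, 315.7]), (0.59, [282.0, 223.8, 308.1, 252.0])]
stand [(0.96, [241.8, 169.2, 269.3, 190.6])]
comb [(0.62, [211.3, 237.7, 264.8, 254.2])]
tin [(0.92, [282.4, 223.9, 309.1, 252.8])]
rotor_tab [(0.79, [243.8, 146.7, 264.3, 178.2]), (0.65, [284.8, 128.7, 308.7, 183.7]), (0.6, [212.5, 110.5, 235.7, 163.2])]
socket_mouth [(0.95, [228.1, 266.2, 254.0, 295.2]
[... 328 characters left out ...]
(0.72, [195.4, 207.5, 215.8, 227.9])]
module_center [(0.8, [333.0, 222.7, 379.7, 270.1])]
stand [(0.65, [187.8, 204.2, 218.2, 237.0])]
comb [(0.82, [292.5, 218.7, 306.0, 276.7])]
tin [(0.6, [282.3, 169.3, 314.7, 204.7])]
rotor_tab [(0.8, [193.3, 205.5, 215.1, 227.3]), (0.74, [183.6, 149.2, 218.7, 181.5]), (0.7, [130.1, 234.2, 169.3, 263.9])]
socket_mouth [(0.7, [344.4, 236.4, 375.5, 257.6])]
wrist {'pixels': 0, 'fovy': 69.8344, 'cx': 279.3472, 'cy': 213.498, 'hand_eye': [[0.0004, 0.9489, 0.3156, -0.0819], [0.0005, -0.3156, 0.9489, 0.0301], [1.0, -0.0002, -0.0006, -0.0005], [0.0, 0.0, 0.0, 1.0]], 'shot': 3}
rotor []
dock []
module_center []
stand []
comb []
tin []
rotor_tab []
socket_mouth []
```

```bash
python3 - <<'E'
import cv2,numpy as np
t=cv2.imread("pics/top0.png")[130:320,110:430]; s=cv2.imread("pics/side0.png")[95:345,170:330]
t=cv2.resize(t,None,fx=1.3*1,fy=1.3); t=cv2.resize(cv2.imread("pics/top0.png")[130:320,110:430],(480,285),interpolation=cv2.INTER_CUBIC)
s=cv2.resize(s,(320,500),interpolation=cv2.INTER_CUBIC)
o=np.zeros((500,800,3),np.uint8);o[:285,:480]=t;o[:,480:]=s
cv2.imwrite("pics/a.png",o)
E
```

```text
(no output)
```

View pics/a.png

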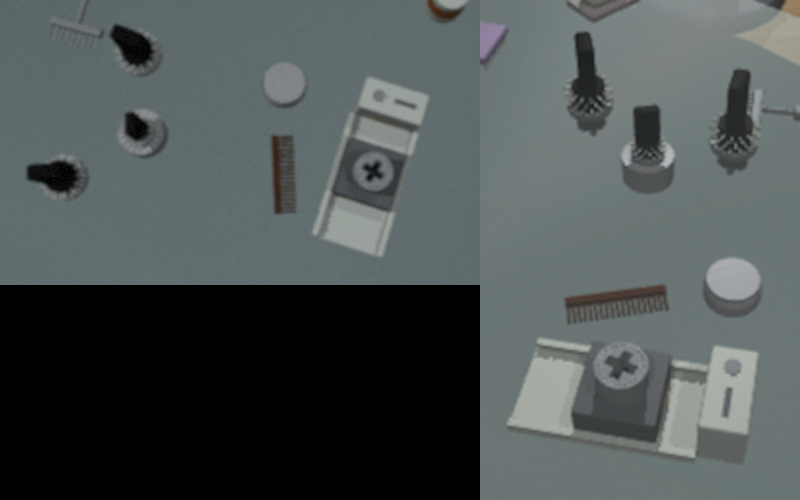

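```bash
cat > h.py <<'E'
from plant import *
import cv2,numpy as np
from scipy.spatial.transform import Rotation as Ro
def tool():
    s=read_state(); return Ro.from_euler('xyz',s["orientation"]).as_matrix(),np.array(s["ee_pos"])
def shot(n,png=None):
    T=tool() if n=="wrist" else None
    f=grab_frame(n); p=f["pixels"]; fl=p.shape[0]/2/np.tan(np.radians(f["fovy"])/2)
    if T: 
        H=np.array(f["hand_eye"]); A=T[0]@H[:3,:3]; c=T[0]@H[:3,3]+T[1]
    else: A=np.array(f["R"]).T; c=-A@np.array(f["t"])
    if png: cv2.imwrite("pics/"+png,p[:,:,::-1])
    return dict(f=f,A=A,c=c,fl=fl)
def ray(S,uv):
    d=S["A"]@np.array([(uv[0]-S["f"]["cx"])/S["fl"],(uv[1]-S["f"]["cy"])/S["fl"],1]); return S["c"],d/np.linalg.norm(d)
def atz(S,uv,z):
    c,d=ray(S,uv); return c+d*(z-c[2])/d[2]
def proj(S,X):
    q=S["A"].T@(np.array(X)-S["c"]); return np.array([S["f"]["cx"]+S["fl"]*q[0]/q[2],S["f"]["cy"]+S["fl"]*q[1]/q[2]])
def tri(obs):
    M=np.zeros((3,3));b=np.zeros(3)
    for S,uv in obs:
        c,d=ray(S,uv);P=np.eye(3)-np.outer(d,d);M+=P;b+=P@c
    X=np.linalg.solve(M,b); return X,[round(float(np.hypot(*(proj(S,X)-uv))),1) for S,uv in obs]
def toolrel(X,yaw=None):
    "shift of TCP in cm along tool axes to put TCP at X; turn to reach orientation yaw"
    R,p=tool(); d=R.T@(np.array(X)-p)*100
    y=read_state()["orientation"][2]
    return np.round(d,2).tolist(), None if yaw is None else round(float((y-yaw+np.pi)%(2*np.pi)-np.pi),3)
def cen(S,th,k=0):
    r=cut_out(S["f"],th); b=r[k]["bbox"]; m=r[k]["mask"]; v,u=np.nonzero(m)
    return np.array([(b[0]+b[2])/2,(b[1]+b[3])/2]),np.array([u.mean(),v.mean()]),m,r[k]["p"]
E
python3 - <<'E'
from h import *
np.set_printoptions(precision=4,suppress=True)
a=shot("side");b=shot("top")
print("tip of socket",tri([(a,cen(a,"socket_mouth")[0]),(b,cen(b,"socket_mouth")[0])]))
print("stand",tri([(a,cen(a,"stand")[0]),(b,cen(b,"stand")[0])]), atz(a,[255.5,180],.02),atz(b,[203,220.6],.02))
print("tab top side", atz(a,(253.5,152),.105), atz(b,(200,212),.105))
print("dock top corners approx", [atz(b,p,.06)[:2] for p in [(353,183),(395,193),(389,212),(348,201)]])
print("plate far", [atz(b,p,.004)[:2] for p in [(320,287),(365,299)]])
print("tin",atz(b,(299,187),.015),"comb",atz(b,(299,247),.004))
E
```

```text
tip of socket (array([ 0.5799, -0.1232,  0.0554]), [0.8, 0.8])
stand (array([0.645 , 0.193 , 0.0034]), [0.7, 0.8]) [0.6457 0.1814 0.02  ] [0.6397 0.1954 0.02  ]
tab top side [0.6431 0.1859 0.105 ] [0.6435 0.1849 0.105 ]
dock top corners approx [array([ 0.707, -0.117]), array([ 0.6851, -0.2006]), array([ 0.6464, -0.1866]), array([ 0.6699, -0.1056])]
plate far [array([ 0.4999, -0.0483]), array([ 0.4748, -0.1402])]
tin [ 0.7105 -0.008   0.015 ] comb [ 0.5834 -0.0061  0.004 ]
```

>>> {"api": "carry_out", "payload": {
  "series": [
    [[255, -22, 0, -15, -1.2], [255, -44.8, 0, -29.35, -2.4], [255, -44.8, 0, -29.35, -2.4], [255, -44.8, 0, -29.35, -2.4], [255, -44.8, 0, -29.35, -2.4], [255, -44.8, 0, -29.35, -2.4], [255, -44.8, 0, -29.35, -2.4], [255, -44.8, 0, -29.35, -2.4], [255, -44.8, 0, -29.35, -2.4], [255, -44.8, 0, -29.35, -2.4], [255, -44.8, 0, -29.35, -2.4], [255, -44.8, 0, -29.35, -2.4], [255, -44.8, 0, -29.35, -2.4], [255, -44.8, 0, -29.35, -2.4], [255, -44.8, 0, -29.35, -2.4], [255, -44.8, 0, -29.35, -2.4]]
  ],
  "newtons": 40
}}

```text
time: 3.65
ee_pos: [0.5603, -0.1178, 0.4048]
orientation: [-1.571, -0.0, -0.278]
wrist_force: [0.4, -0.7, 0.1]
grip_width: 0.0001
```

```bash
python3 - <<'E'
from h import *
s=read_state();print({k:np.round(s[k],3).tolist() for k in ("time","qpos","ee_pos","orientation","wrist_force","grip_width")})
S=shot("wrist","w1.png")
for th in ["dock","module_center","socket_mouth"]:
    print(th,[(round(d["p"],2),d["bbox"]) for d in cut_out(S["f"],th)])
E
```

```text
{'time': 3.65, 'qpos': [0.563, 0.582, -0.636, 1.727, 0.408, 0.968, 1.063], 'ee_pos': [0.56, -0.118, 0.405], 'orientation': [-1.571, -0.0, -0.278], 'wrist_force': [0.38, -0.676, 0.095], 'grip_width': 0.0}
dock [(0.56, [238.8, 111.6, 327.1, 299.9])]
module_center [(0.76, [247.1, 167.8, 321.9, 238.1])]
socket_mouth [(0.6, [260.6, 184.5, 308.1, 235.7])]
```

View pics/w1.png

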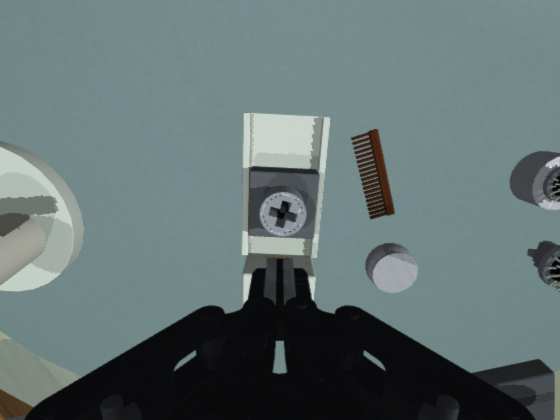

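```bash
python3 - <<'E'
from h import *
np.set_printoptions(precision=4,suppress=True)
S=shot("wrist")
u,c,m,p=cen(S,"socket_mouth");print("socket",u,c,p,atz(S,u,.068))
for n,uv,z in [("pl",(246,113),.012),("pr",(329,117),.012),("pl2",(242,254),.012),("pr2",(318,257),.012),("ml",(250,168),.038),("mr",(320,170),.038),("ml2",(249,237),.038),("mr2",(315,238),.038)]:
    print(n,atz(S,uv,z)[:2])
im=cv2.imread("pics/w1.png")[100:300,220:350]
cv2.imwrite("pics/w1c.png",cv2.resize(im,(390,600),interpolation=cv2.INTER_CUBIC))
E
```

```text
socket [285.15 211.85] [282.3454 211.052 ] 0.64 [ 0.5809 -0.1162  0.068 ]
pl [ 0.4721 -0.1312]
pr [ 0.5023 -0.0409]
pl2 [ 0.6402 -0.1912]
pr2 [ 0.6723 -0.0949]
ml [ 0.5298 -0.1423]
mr [ 0.5536 -0.0672]
ml2 [ 0.6095 -0.169 ]
mr2 [ 0.6328 -0.0924]
```

View pics/w1c.png

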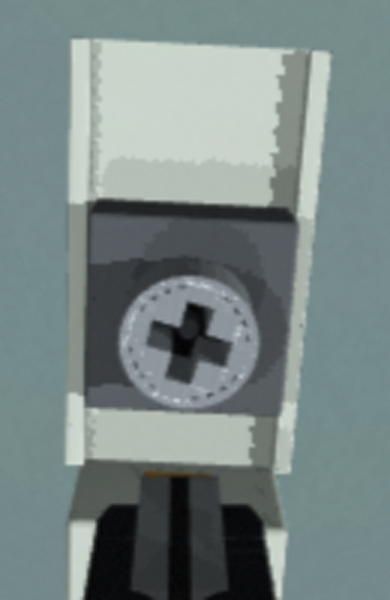

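>>> {"api": "carry_out", "payload": {
  "series": [
    [[255, -5.3, 2, 0.9, 0.04], [255, -5.3, 7, 0.9, 0.04], [255, -5.3, 12, 0.9, 0.04], [255, -5.3, 16, 0.9, 0.04], [255, -5.3, 19, 0.9, 0.04], [255, -5.3, 20.5, 0.9, 0.04], [255, -5.3, 21, 0.9, 0.04], [255, -5.3, 21, 0.9, 0.04], [255, -5.3, 21, 0.9, 0.04]]
  ]
}}

```text
time: 5.08
ee_pos: [0.5123, -0.0949, 0.1957]
orientation: [-1.57, -0.002, -0.317]
wrist_force: [0.5, 0.2, 0.4]
grip_width: 0.0001
```

```bash
python3 - <<'E'
from h import *
s=read_state();print({k:np.round(s[k],4).tolist() for k in ("time","ee_pos","orientation","wrist_force","grip_width")})
S=shot("wrist","w2.png");b=shot("side","s2.png")
o=np.hstack([cv2.resize(cv2.imread("pics/w2.png"),(480,360)),cv2.resize(cv2.imread("pics/s2.png")[220:340,170:330],(320,240)).copy() if 0 else cv2.copyMakeBorder(cv2.resize(cv2.imread("pics/s2.png")[220:340,170:330],(320,240)),0,120,0,0,0)])
cv2.imwrite("pics/b.png",o)
E
```

```text
{'time': 5.075, 'ee_pos': [0.5123, -0.0949, 0.1957], 'orientation': [-1.5704, -0.002, -0.3172], 'wrist_force': [0.4553, 0.197, 0.3672], 'grip_width': 0.0001}
```

View pics/b.png

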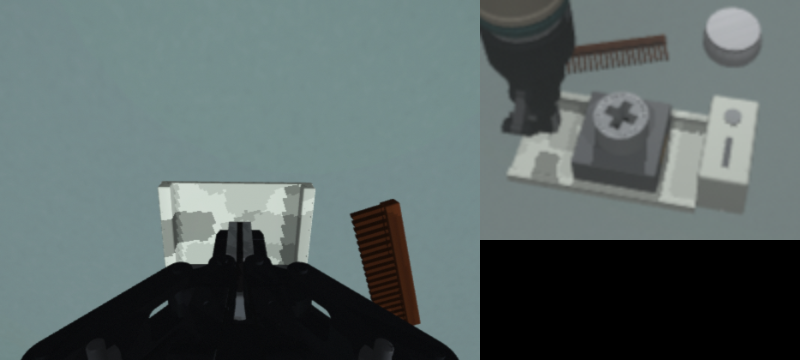

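>>> {"api": "carry_out", "payload": {
  "series": [
    [[255, 1, 0, 0, 0], [255, 2, 0, 0, 0], [255, 2.5, 0, 0, 0], [255, 3, 0, 0, 0], [255, 3.5, 0, 0, 0], [255, 4, 0, 0, 0], [255, 4.5, 0, 0, 0], [255, 5, 0, 0, 0], [255, 5.4, 0, 0, 0]]
  ]
}}

```text
time: 6.3
ee_pos: [0.5609, -0.111, 0.1942]
orientation: [-1.573, 0.007, -0.317]
wrist_force: [-7.9, 2.2, 6.3]
grip_width: 0.0003
```

>>> {"api": "carry_out", "payload": {
  "series": [
    [[255, 0.2, 0, 0, 0], [255, 0.3, 0, 0, 0]]
  ]
}}

```text
time: 6.55
ee_pos: [0.5636, -0.1119, 0.1942]
orientation: [-1.573, 0.007, -0.317]
wrist_force: [-7.8, 2.6, 6.6]
grip_width: 0.0005
```

>>> {"api": "carry_out", "payload": {
  "series": [
    [[255, 0.15, 0, 0, 0], [255, 0.3, 0, 0, 0]]
  ]
}}

```text
time: 6.8
ee_pos: [0.5664, -0.1127, 0.1942]
orientation: [-1.573, 0.007, -0.317]
wrist_force: [-7.3, 2.5, 6.4]
grip_width: -0.0
```

>>> {"api": "carry_out", "payload": {
  "series": [
    [[255, 0.1, 0, 0, 0], [255, 0.2, 0, 0, 0]]
  ]
}}

```text
time: 7.05
ee_pos: [0.5683, -0.1134, 0.1942]
orientation: [-1.573, 0.007, -0.317]
wrist_force: [-7.3, 2.5, 5.1]
grip_width: 0.0001
```

>>> {"api": "carry_out", "payload": {
  "series": [
    [[255, 0.1, 0, 0, 0], [255, 0.2, 0, 0, 0]]
  ]
}}

```text
time: 7.3
ee_pos: [0.5702, -0.114, 0.1942]
orientation: [-1.573, 0.007, -0.317]
wrist_force: [-6.9, 3.2, 5.4]
grip_width: 0.0001
```

>>> {"api": "carry_out", "payload": {
  "series": [
    [[255, 0.1, 0, 0, 0], [255, 0.2, 0, 0, 0]]
  ]
}}

```text
time: 7.55
ee_pos: [0.5721, -0.1146, 0.1942]
orientation: [-1.573, 0.007, -0.317]
wrist_force: [-7.3, 2.8, 5.7]
grip_width: -0.0003
```

>>> {"api": "carry_out", "payload": {
  "series": [
    [[255, 0.1, 0, 0, 0], [255, 0.2, 0, 0, 0]]
  ]
}}

```text
time: 7.8
ee_pos: [0.5728, -0.1147, 0.194]
orientation: [-1.574, 0.011, -0.316]
wrist_force: [-12.0, 3.7, 9.9]
grip_width: 0.0002
```

>>> {"api": "carry_out", "payload": {
  "series": [
    [[255, 0.1, 0, 0, 0], [255, 0.2, 0, 0, 0], [255, 0.2, 0, 0, 0]]
  ]
}}

```text
time: 8.18
ee_pos: [0.5733, -0.1148, 0.1938]
orientation: [-1.574, 0.014, -0.316]
wrist_force: [-16.0, 5.6, 12.0]
grip_width: -0.0002
```

>>> {"api": "carry_out", "payload": {
  "series": [
    [[255, -0.5, 0, 0, 0], [255, -3, 0, 0, 0], [255, -4, -3, 0, 0], [255, -4, -8, 0, 0], [0, -4, -13, 0, 0], [0, -4, -18, 0, 0], [0, -4, -19, 0, 0], [0, -4, -19, 0, 0], [0, -4, -19, 0, 0]]
  ]
}}

```text
time: 9.3
ee_pos: [0.5398, -0.1043, 0.3831]
orientation: [-1.571, 0.003, -0.317]
wrist_force: [0.6, -0.0, 0.5]
grip_width: 0.0854
```

```bash
python3 - <<'E'
from h import *
np.set_printoptions(precision=4,suppress=True)
s=read_state();print({k:np.round(s[k],4).tolist() for k in ("time","ee_pos","orientation","wrist_force","grip_width")})
S=shot("wrist","w3.png");b=shot("side","s3.png")
print([(round(d["p"],2),d["bbox"]) for d in cut_out(S["f"],"socket_mouth")],[(round(d["p"],2),d["bbox"]) for d in cut_out(b["f"],"socket_mouth")])
x=cv2.resize(cv2.imread("pics/w3.png")[80:330,210:360],(360,600),interpolation=cv2.INTER_CUBIC)
y=cv2.resize(cv2.imread("pics/s3.png")[240:340,180:320],(420,300),interpolation=cv2.INTER_CUBIC)
o=np.zeros((600,790,3),np.uint8);o[:,:360]=x;o[:300,365:785]=y;cv2.imwrite("pics/c.png",o)
E
```

```text
{'time': 9.3, 'ee_pos': [0.5398, -0.1043, 0.3831], 'orientation': [-1.5713, 0.0028, -0.3169], 'wrist_force': [0.578, -0.0379, 0.5073], 'grip_width': 0.0854}
[(0.89, [254.4, 244.0, 302.5, 298.0])] [(0.67, [247.3, 270.6, 271.8, 299.8]), (0.59, [236.7, 265.2, 283.0, 316.4])]
```

View pics/c.png

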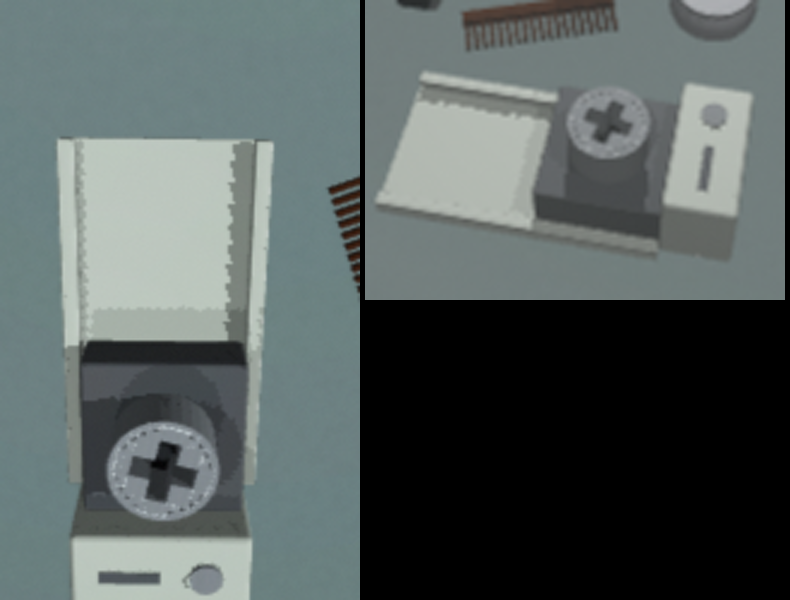

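```bash
cat >> h.py <<'E'
def cross(S,ctr,z=.068,half=.027,N=270):
    "rectify the mouth plane to a metric patch (rows=-x world.. ) and find dark cross; ctr world guess"
    g=np.linspace(-half,half,N); X,Y=np.meshgrid(g,g)
    P=np.array([[proj(S,[ctr[0]+x,ctr[1]+y,z]) for x,y in zip(a,b)] for a,b in zip(X,Y)]).astype(np.float32)
    gr=cv2.cvtColor(S["f"]["pixels"],cv2.COLOR_RGB2GRAY)
    return cv2.remap(gr,P[...,0],P[...,1],cv2.INTER_CUBIC),X,Y
def crossfit(im,X,Y):
    "fit bright disc r=25 mm with dark cross 30x10: maximise contrast"
    from scipy.optimize import minimize
    v=im.astype(float)
    def cost(q,s=.0008):
        x=X-q[0];y=Y-q[1];c,sn=np.cos(q[2]),np.sin(q[2]);a=c*x+sn*y;b=-sn*x+c*y
        sg=lambda t:1/(1+np.exp(-np.clip(t/s,-30,30)))
        bar=lambda p,h:sg(h-np.abs(p))
        d=np.maximum(bar(a,.015)*bar(b,.005),bar(a,.005)*bar(b,.015)); w=bar(np.hypot(x,y),.0215)
        return (w*d*v).sum()/(w*d).sum()-(w*(1-d)*v).sum()/(w*(1-d)).sum()
    best=min((minimize(cost,[dx,dy,t],method="Nelder-Mead",options=dict(initial_simplex=np.array([[dx,dy,t],[dx+.003,dy,t],[dx,dy+.003,t],[dx,dy,t+.2]]),xatol=1e-5)) for dx in(-.003,.003) for dy in(-.003,.003) for t in (0,.4,.8,1.2)),key=lambda r:r.fun)
    return best.x,best.fun
E
python3 - <<'E'
from h import *
np.set_printoptions(precision=4,suppress=True)
S=shot("wrist")
c=atz(S,(277.5,275.8),.068);print(c)
im,X,Y=cross(S,c);q,f=crossfit(im,X,Y);print(q,f,"ctr",c[:2]+q[:2],"yaw deg",np.degrees(q[2])%90)
# yaw of track: near plate corners & mouth via tin etc.
print([atz(S,p,.012)[:2] for p in [(210+58/2.4,80+139/2.4),(210+272/2.4,80+141/2.4)]],[atz(S,p,.06)[:2] for p in [(210+72/2.4,80+538/2.4),(210+250/2.4,80+536/2.4)]])
print(toolrel([c[0],c[1],.37]))
E
```

```text
[ 0.6196 -0.1312  0.068 ]
[-0.0003 -0.0005  1.0141] -73.47534489057125 ctr [ 0.6193 -0.1317] yaw deg 58.10294861367102
[array([ 0.4717, -0.133 ]), array([ 0.5033, -0.0397])] [array([ 0.6455, -0.1849]), array([ 0.6709, -0.1041])]
([8.4, 1.37, -0.11], None)
```

>>> {"api": "carry_out", "payload": {
  "series": [
    [[0, 4, 0, 0, 0], [0, 8.4, 1, 0, 0], [0, 8.4, 1, 0, 0], [0, 8.4, 1, 0, 0]]
  ]
}}

```text
time: 10.05
ee_pos: [0.6195, -0.1297, 0.374]
orientation: [-1.571, 0.002, -0.316]
wrist_force: [0.3, 0.4, 0.8]
grip_width: 0.0853
```

```bash
python3 - <<'E'
from h import *
np.set_printoptions(precision=4,suppress=True)
S=shot("wrist","w4.png")
c=np.array([.6193,-.1317])
im,X,Y=cross(S,c);q,f=crossfit(im,X,Y);print(q,f,"ctr",c[:2]+q[:2],"yaw deg",np.degrees(q[2])%90,"px",proj(S,[*(c+q[:2]),.068]))
cv2.imwrite("pics/im4.png",im)
s=read_state();print(np.round(s["ee_pos"],4),s["orientation"],np.round(s["qpos"],2))
R,p=tool(); print(toolrel([.60,.175,.37]))
E
```

```text
[-0.0005  0.0001 -0.5644] -84.1671724880901 ctr [ 0.6188 -0.1316] yaw deg 57.662139519204025 px [276.2294 203.3103]
[ 0.6193 -0.1296  0.3745] [-1.5708  0.0015 -0.3159] [ 0.52  0.7  -0.61  1.59  0.45  1.    1.02]
([-11.29, 0.47, 28.35], None)
```

>>> {"api": "carry_out", "payload": {
  "series": [
    [[0, -1.5, -1, 6, 0], [0, -3, -2, 12, 0], [0, -4.5, -2.6, 18, 0], [0, -6, -2.6, 24, 0], [0, -7.5, -2.6, 30, 0], [0, -7.5, -2.6, 30.7, 0], [0, -7.5, -2.6, 30.7, 0], [0, -7.5, -2.6, 30.7, 0]]
  ]
}}

```text
time: 11.1
ee_pos: [0.6446, 0.1826, 0.4007]
orientation: [-1.573, -0.001, -0.319]
wrist_force: [-0.7, -1.2, 1.0]
grip_width: 0.0854
```

```bash
python3 - <<'E'
from h import *
np.set_printoptions(precision=4,suppress=True)
S=shot("wrist","w5.png")
for th in ["rotor_tab","stand","rotor"]:
    print(th,[(round(d["p"],2),d["bbox"]) for d in cut_out(S["f"],th)])
print(proj(S,[.643,.186,.108]),proj(S,[.643,.19,.036]))
p=proj(S,[.643,.186,.08]).astype(int)
im=cv2.imread("pics/w5.png")
cv2.imwrite("pics/w5c.png",np.hstack([cv2.resize(im,(400,300)),cv2.resize(im[p[1]-60:p[1]+60,p[0]-80:p[0]+80],(400,300),interpolation=cv2.INTER_CUBIC)]));print(p)
E
```

```text
rotor_tab [(0.91, [271.4, 167.5, 309.0, 215.4]), (0.7, [293.7, 242.2, 354.6, 328.1]), (0.64, [334.0, 61.0, 427.4, 130.4])]
stand [(0.7, [259.5, 152.5, 315.0, 209.2])]
rotor [(0.74, [294.1, 240.5, 348.5, 324.9]), (0.68, [332.0, 59.2, 426.9, 131.0]), (0.66, [267.4, 166.4, 311.0, 219.1])]
[281.9044 203.996 ] [284.7596 184.6676]
[281 195]
```

View pics/w5c.png

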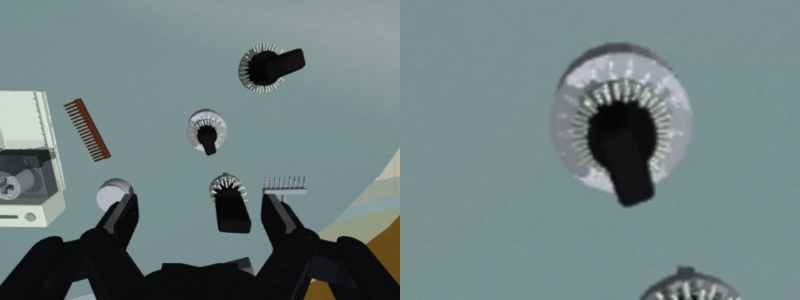

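```bash
python3 - <<'E'
from h import *
np.set_printoptions(precision=4,suppress=True)
im=cv2.imread("pics/w5.png")[145:225,248:328].astype(float)
g=np.clip((im.mean(2)-5)/55,0,1)**.6*255
print(np.percentile(im,[1,5,20]))
g=cv2.resize(g.astype(np.uint8),(600,600),interpolation=cv2.INTER_CUBIC)
cv2.imwrite("pics/w5g.png",g)
S=shot("wrist")
d=cut_out(S["f"],"stand")[0]["mask"]|cut_out(S["f"],"rotor_tab")[0]["mask"]
E
```

```text
[  8.  15. 119.]
```

View pics/w5g.png

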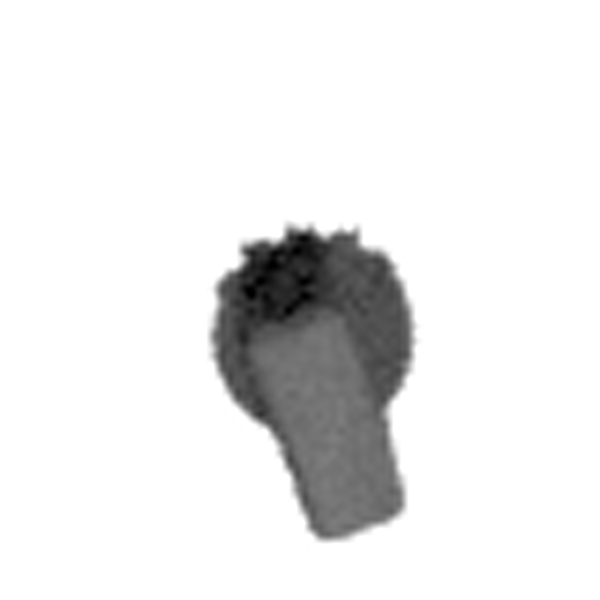

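```bash
python3 - <<'E'
from h import *
np.set_printoptions(precision=4,suppress=True)
S=shot("wrist"); f=lambda a:(248+a[0]/7.5-.5,145+a[1]/7.5-.5)
P=np.array([atz(S,f(a),.108)[:2] for a in [(250,345),(340,310),(404,505),(318,538)]])
print(P,P.mean(0)); d=(P[2]+P[3]-P[0]-P[1])/2; w=(P[1]+P[2]-P[0]-P[3])/2
print("len",np.hypot(*d),"w",np.hypot(*w),"yaw",np.degrees(np.arctan2(d[1],d[0])),np.degrees(np.arctan2(w[1],w[0])))
a=shot("side");b=shot("top","t5.png")
m=cut_out(S["f"],"stand")[0]["bbox"];print(m,atz(S,((m[0]+m[2])/2,(m[1]+m[3])/2),.03))
# stand ring ellipse outer: bright pixels near
print("drum top bristle disc", atz(S,f((313,330)),.06))
for th in ["rotor_tab"]:
  for s,n in((a,"side"),(b,"top")): print(n,[(round(r["p"],2),r["bbox"]) for r in cut_out(s["f"],th)])
E
```

```text
[[0.6308 0.1911]
 [0.63   0.2026]
 [0.6558 0.2028]
 [0.6566 0.1915]] [0.6433 0.197 ]
len 0.02582963637348348 w 0.011436810945798622 yaw 0.5248606234555885 93.7425381309932
[259.9, 150.0, 312.5, 212.1] [0.6409 0.1948 0.03  ]
drum top bristle disc [0.6431 0.1968 0.06  ]
side [(0.89, [284.0, 128.4, 306.5, 181.7]), (0.79, [244.9, 145.1, 264.9, 177.6]), (0.75, [213.8, 111.7, 235.9, 163.3]), (0.2, [249.5, 266.6, 273.6, 300.3])]
top [(0.63, [185.5, 147.2, 219.8, 181.4])]
```

```bash
python3 - <<'E'
from h import *
np.set_printoptions(precision=4,suppress=True)
a=shot("side");b=shot("top")
for z in(.108,.062,.036): print(z,proj(a,[.6433,.197,z]),proj(b,[.6433,.197,z]))
p=[r for r in cut_out(a["f"],"rotor_tab") if 240<r["bbox"][0]<250][0]
v,u=np.nonzero(p["mask"]); k=v<v.min()+5; print("tab top rows in side: u",u[k].min(),u[k].max(),"v",v.min())
s=read_state();print(np.round(s["ee_pos"],4),s["orientation"],np.round(s["qpos"],2))
for yaw in (np.radians(2),np.radians(-178)): print(toolrel([.6433,.197,.243],yaw))
E
```

```text
0.108 [253.0083 147.9315] [193.4064 211.9237]
0.062 [253.418  163.0048] [198.2565 215.7511]
0.036 [253.6363 171.0381] [200.7948 217.7541]
tab top rows in side: u 246 259 v 148
[0.6445 0.1849 0.4007] [-1.5708 -0.     -0.3167] [ 0.    0.72 -0.6   1.45  0.43  1.1   0.58]
([-0.49, 15.77, 1.11], -0.352)
([-0.49, 15.77, 1.11], 2.79)
```

```bash
python3 - <<'E'
from h import *
np.set_printoptions(precision=4,suppress=True)
a=shot("side");S=shot("wrist")
print(tri([(a,(297,134)),(S,(327,298))]),tri([(a,(224,112)),(S,(415,80))]))
E
```

```text
(array([0.7433, 0.2034, 0.1291]), [2.2, 5.6]) (array([0.5812, 0.3114, 0.1342]), [1.9, 6.8])
```

>>> {"api": "carry_out", "payload": {
  "series": [
    [[0, -0.5, 1, 1.1, -0.17], [0, -0.5, 3, 1.1, -0.35], [0, -0.5, 6, 1.1, -0.35], [0, -0.5, 10, 1.1, -0.35], [0, -0.5, 13, 1.1, -0.35], [0, -0.5, 15, 1.1, -0.35], [0, -0.5, 15.7, 1.1, -0.35], [0, -0.5, 15.7, 1.1, -0.35], [0, -0.5, 15.7, 1.1, -0.35]]
  ]
}}

```text
time: 13.12
ee_pos: [0.6436, 0.1972, 0.245]
orientation: [-1.57, -0.002, 0.033]
wrist_force: [0.6, -0.7, 0.4]
grip_width: 0.0854
```

>>> {"api": "carry_out", "payload": {
  "series": [
    [[140, 0, 0, 0, 0], [200, 0, 0, 0, 0], [225, 0, 0, 0, 0], [255, 0, 0, 0, 0], [255, 0, 0, 0, 0], [255, 0, 0, 0, 0], [255, 0, 0, 0, 0], [255, 0, 0, 0, 0]]
  ],
  "newtons": 60
}}

```text
time: 14.12
ee_pos: [0.6431, 0.1968, 0.2436]
orientation: [-1.571, 0.0, 0.033]
wrist_force: [0.6, 0.2, -2.8]
grip_width: 0.0136
```

>>> {"api": "carry_out", "payload": {
  "series": [
    [[255, 0, -1, 0, 0], [255, 0, -3, 0, 0], [255, 0, -6, 0, 0], [255, 0, -10, 0, 0], [255, 0, -14, 0, 0], [255, -0.4, -15, -4, 0.1], [255, -0.8, -15, -9, 0.2], [255, -1.5, -15, -14, 0.3], [255, -2, -15, -19, 0.4], [255, -2.5, -15, -24, 0.5], [255, -3, -15, -29, 0.6], [255, -3.5, -15, -32, 0.6], [255, -3.5, -14, -32.7, 0.6], [255, -3.5, -11, -32.7, 0.6], [255, -3.5, -9, -32.7, 0.6], [255, -3.5, -8, -32.7, 0.6], [255, -3.5, -8, -32.7, 0.6], [255, -3.5, -8, -32.7, 0.6]]
  ]
}}

```text
time: 16.38
ee_pos: [0.6195, -0.1306, 0.3247]
orientation: [-1.57, -0.001, -0.566]
wrist_force: [0.5, 0.7, -1.9]
grip_width: 0.0134
```

```bash
python3 - <<'E'
from h import *
np.set_printoptions(precision=4,suppress=True)
s=read_state();print({k:np.round(s[k],4).tolist() for k in ("time","ee_pos","orientation","wrist_force","grip_width")})
R,p=tool(); tip=p+R@[0,.2336,0]; print("tip exp",tip)
a=shot("side","s6.png");b=shot("top","t6.png");S=shot("wrist","w6.png")
for n,x in(("side",a),("top",b),("wrist",S)): print(n,"tip",proj(x,tip),"mouth",proj(x,[.619,-.1316,.068]),"shoulder",proj(x,p+R@[0,.2076,0]),"flange bot")
sc=cv2.resize(cv2.imread("pics/s6.png")[190:310,205:315],(400,436),interpolation=cv2.INTER_CUBIC)
wc=cv2.resize(cv2.imread("pics/w6.png")[130:330,190:370],(392,436),interpolation=cv2.INTER_CUBIC)
o=np.hstack([sc,wc]).astype(float);o=np.clip(o/255,0,1)**.6*255
cv2.imwrite("pics/d.png",o)
E
```

```text
{'time': 16.375, 'ee_pos': [0.6195, -0.1306, 0.3247], 'orientation': [-1.5697, -0.0014, -0.5661], 'wrist_force': [0.4956, 0.6908, -1.9332], 'grip_width': 0.0134}
tip exp [ 0.62   -0.1305  0.0911]
side tip [261.8621 272.232 ] mouth [261.4705 279.737 ] shoulder [261.7726 264.0075] flange bot
top tip [363.77   223.1475] mouth [362.5733 225.3064] shoulder [365.8658 221.1736] flange bot
wrist tip [278.8004 231.042 ] mouth [276.9975 219.9572] shoulder [278.7874 246.0578] flange bot[ WARN:0@5.825] global loadsave.cpp:1063 imwrite_ Unsupported depth image for selected encoder is fallbacked to CV_8U.
```

View pics/d.png

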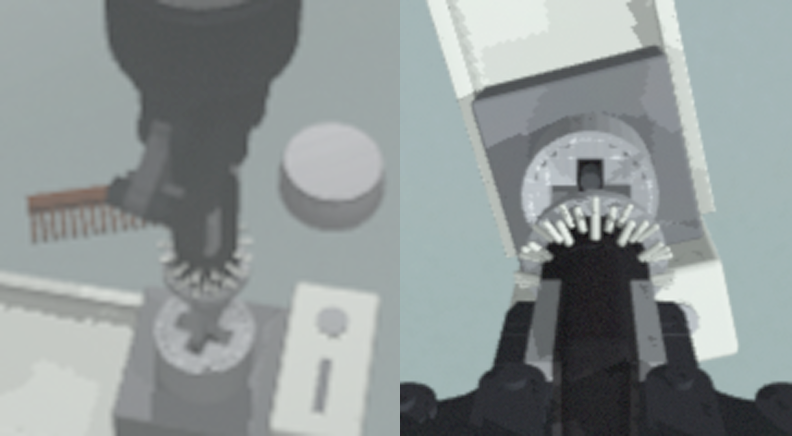

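>>> {"api": "carry_out", "payload": {
  "series": [
    [[255, 0, 0.5, -0.13, 0], [255, 0, 1.2, -0.13, 0], [255, 0, 1.8, -0.13, 0], [255, 0, 2.2, -0.13, 0], [255, 0, 2.6, -0.13, 0], [255, 0, 2.6, -0.13, 0]]
  ]
}}

```text
time: 17.27
ee_pos: [0.6182, -0.1322, 0.2973]
orientation: [-1.571, 0.001, -0.567]
wrist_force: [-0.0, -0.3, -1.9]
grip_width: 0.0136
```

>>> {"api": "carry_out", "payload": {
  "series": [
    [[255, 0, 0.2, 0, 0], [255, 0, 0.4, 0, 0], [255, 0, 0.4, 0, 0]]
  ]
}}

```text
time: 17.65
ee_pos: [0.6183, -0.1322, 0.2936]
orientation: [-1.571, 0.0, -0.567]
wrist_force: [0.0, 0.3, -1.9]
grip_width: 0.013
```

>>> {"api": "carry_out", "payload": {
  "series": [
    [[255, 0, 0.3, 0, 0], [255, 0, 0.6, 0, 0], [255, 0, 0.8, 0, 0], [255, 0, 0.8, 0, 0]]
  ]
}}

```text
time: 18.15
ee_pos: [0.6183, -0.1322, 0.2855]
orientation: [-1.571, 0.0, -0.567]
wrist_force: [-0.1, 0.0, -2.0]
grip_width: 0.0133
```

>>> {"api": "carry_out", "payload": {
  "series": [
    [[255, 0, 0.2, 0, 0], [255, 0, 0.4, 0, 0], [255, 0, 0.4, 0, 0]]
  ]
}}

```text
time: 18.52
ee_pos: [0.6185, -0.1322, 0.282]
orientation: [-1.571, -0.0, -0.567]
wrist_force: [-0.3, -0.6, 2.0]
grip_width: 0.0133
```

>>> {"api": "carry_out", "payload": {
  "series": [
    [[255, 0, 0.2, 0, 0], [255, 0, 0.3, 0, 0], [255, 0, 0.3, 0, 0]]
  ]
}}

```text
time: 18.9
ee_pos: [0.6185, -0.1322, 0.2789]
orientation: [-1.571, -0.0, -0.567]
wrist_force: [-0.5, -0.9, 2.7]
grip_width: 0.0131
```

>>> {"api": "carry_out", "payload": {
  "series": [
    [[255, 0, 0.15, 0, 0], [255, 0, 0.25, 0, 0], [255, 0, 0.25, 0, 0]]
  ]
}}

```text
time: 19.27
ee_pos: [0.6185, -0.1322, 0.2763]
orientation: [-1.571, -0.0, -0.567]
wrist_force: [-0.3, 0.0, 4.1]
grip_width: 0.0132
```

>>> {"api": "carry_out", "payload": {
  "series": [
    [[255, 0, 0.1, 0, 0], [255, 0, 0.15, 0, 0], [255, 0, 0.15, 0, 0]]
  ]
}}

```text
time: 19.65
ee_pos: [0.6185, -0.1322, 0.2754]
orientation: [-1.571, -0.001, -0.567]
wrist_force: [-1.1, -0.3, 8.0]
grip_width: 0.0135
```

>>> {"api": "carry_out", "payload": {
  "series": [
    [[255, 0, 0.1, 0, 0], [255, 0, 0.15, 0, 0], [255, 0, 0.15, 0, 0]]
  ]
}}

```text
time: 20.02
ee_pos: [0.6185, -0.132, 0.2753]
orientation: [-1.571, -0.001, -0.567]
wrist_force: [-3.1, -0.2, 16.9]
grip_width: 0.0133
```

```bash
python3 - <<'E'
from h import *
s=read_state();print({k:np.round(s[k],4).tolist() for k in ("time","ee_pos","wrist_force","wrist_torque","grip_width")})
shot("side","s7.png");shot("wrist","w7.png")
sc=cv2.resize(cv2.imread("pics/s7.png")[200:330,185:315],(420,420),interpolation=cv2.INTER_CUBIC)
wc=cv2.resize(cv2.imread("pics/w7.png")[110:320,185:375],(380,420),interpolation=cv2.INTER_CUBIC)
cv2.imwrite("pics/e.png",(np.clip(np.hstack([sc,wc])/255.,0,1)**.6*255).astype(np.uint8))
E
```

```text
{'time': 20.025, 'ee_pos': [0.6185, -0.132, 0.2753], 'wrist_force': [-3.1488, -0.2035, 16.8507], 'wrist_torque': [0.0705, 1.0572, 0.0008], 'grip_width': 0.0133}
```

View pics/e.png

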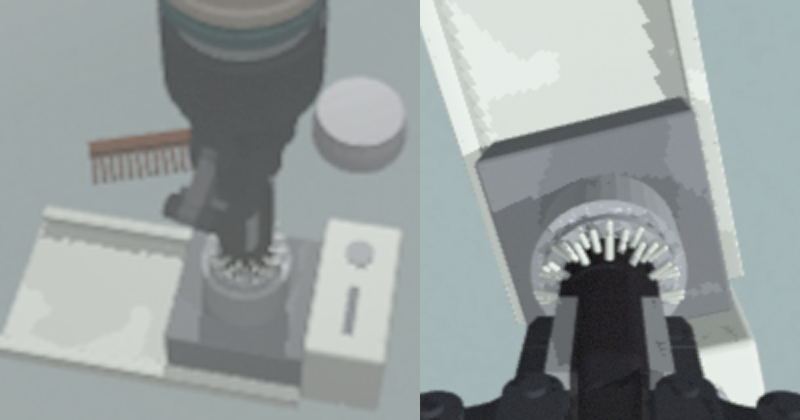

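The last picture shows the flange sitting on the socket mouth, no gap between module and tower (side crop, about x=305), and the comb and tin where they were. The press force is about 17 N. I'm handing in now.

```bash
python3 - <<'E'
from plant import *
s=read_state();print(s["time"],s["ee_pos"],s["wrist_force"],s["grip_width"])
print(finish_job())
E
```

```text
20.125 [ 0.61850831 -0.13208002  0.27530956] [-4.31976123 -0.328242   16.33306983] 0.013193947606277678
the job is handed in; nothing more can be done
None
```

I closed the gap and seated the rotor, then handed the job in at about 20 s with the arm still holding the rotor down.

- **Module:** I pushed it about 4 cm along the track with closed fingers. The force rose from about 8 N to 17 N when it met the dock. Afterwards the socket measured 41 mm from the tower face (40 mm expected), and the last pictures show no gap.
- **Rotor:** I took the smallest of the three look-alikes, the one in the stand, by its tab. The finger opening read 13.6 mm for a 14 mm tab. I turned it about 34° to match the socket cross and lowered it in without jamming.
- **Seating:** The spring was felt from about z = 0.283 m, and the tool stopped at z = 0.2753 m, against 0.2757 m expected. At hand-in it was pressing with about 16 N, and the small sideways push was towards the dock.
- **Other checks:** The comb and tin looked undisturbed in the last picture. The one mismatch was the tab's top face, which measured about 26 x 11 mm against the stated 30 x 14 mm. I put that down to rounded edges, and the grip width matched the stated thickness.

I did not read the ejector travel or module flushness directly. Both are judged from forces, tool height and pictures.

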